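Sort the loose potsherds into the finds trays by kind

ROBOT

A 7-joint arm with a two-finger parallel gripper is mounted at the origin on the work surface. World frame = base frame: x ahead of the robot, y to its left, z up, the work surface at z = 0. Lengths are in m, angles in rad, forces in N, time in s.
With the tool pointing down it reaches from about 0.425 to 0.925 m from the base axis. Payload 6.8 kg.
Tool frame: the origin (TCP) lies on the centre line of the jaws, within the pads' length; the fingertips stand 8 mm ahead of it and the grasp point (between the pads) lies 11 mm behind it (bot.tips_ahead is the distance from the TCP to the fingertips, in m); z points along the fingers, y is the line along which they close (so a half turn about z gives the same grasp; the last joint's range is limited). The gripper opens to 85 mm and grips with 20 to 120 N. Pads are 22 mm wide; open, the fingers measure 114 mm over their backs; the gripper's body (76 mm by 85 mm) begins 54 mm behind the grasp point. The pads swing forward as they close: fully open they stand 13 mm farther back than shut.
Start: joints at [1.091, 0.477, 0.022, 1.555, -0.011, 1.109, -0.083], TCP at [0.245, -0.629, 0.239] pointing down, gripper open.
Joint ranges: [-2.96, 2.96], [-0.34, 2.1], [-1.41, 1.46], [0.24, 2.44], [-1.37, 4.51], [0.17, 1.92], [-2.96, 2.96]. Speed limits (rad/s): [2.39, 2.39, 3.14, 3.14, 3.14, 3.14, 3.14].

INTERFACE

Orientations are given as a unit quaternion [w, x, y, z].
In Python, from station import bot gives the robot as it stands.
- The arm moves only by the tool send_rows, never from a script. Its argument "deltas" is text: rows parted by semicolons, each of 4 numbers parted by spaces: the shift along the tool's x, y, z in m, then the turn about the tool's z in degrees. In form: x y z spin; .... A call has 1 to 5 rows; each row is the pose to reach, as a shift and turn from the pose commanded when the call began, along the tool's axes at that moment; what a row does not reach only later rows make up. A row lasts 1/10 s, in which the tool goes at most 50 mm and 8.59 degrees, less where a joint would pass 70% of its speed; a pose out of reach is approached as far as the arm can. A call with a gripper value outside its range is refused whole. "claw" is the opening, from 0 (shut) to 1 (fully open), set as the call begins (left out, the last holds). The fingers move at their own pace and stop on an object; "force" is the grip in N (left out, the last holds). Time passes only in rows, so rows that repeat a pose let the fingers close. It gives the time, the measured TCP pose, the force, the opening and the grip force at its end, in the units of the state.
- bot.get_obs(): the state, without advancing time (a new reading comes with each control period).
- bot.read_camera(name): name is "scene" or "top"; returns a dict with "img" (420x560x3 uint8, red, green, blue), "depth" (420x560 float32, m along the optical axis (not along the pixel's ray), 0 where there is no reading), "fx", "fy", "cx", "cy" (pixels), "camera_from_world" (4x4, takes a point from world to camera coordinates). Camera axes: x right, y up, looking along -z (the intrinsics and any distortion apply to the point x, -y, -z); pixel columns grow to the right and rows downward; lengths in m; the calibration is good to about 2 mm. A picture is of the moment at which its call begins.
- bot.hand_in(): hands the job in; it is judged then, once.
Trained networks look in a picture, given as the dict that the camera call returned (one of the last four; its "shot" number tells which), for a name from the list of things; names that differ only in an ending like _2 or _b are one class to them, and where a whole thing is asked for, a point or a joint stands for the part that bears it (a point fixed in the world has none). Each returns a list of dicts, best first, with "confidence" (0 to 1); they miss things now and then, are a little off and sometimes report something else, mostly with a low value. They report only what shows in the picture. A call takes as long as a camera call. They do not tell look-alikes from the thing itself.
- bot.masks_of(picture, query): "mask" (420x560 bool, what is visible of it).
- bot.landmark_of(picture, query): "xyz" ([x, y, z] in m, in world coordinates, good to about 4 mm: a listed point, or the origin of a listed thing).
The state is a dict: "t": time; "q": joint angles; "joint_vel": joint speeds; "joint_torque": joint torques, N m; "eef_pos": TCP position; "tool_rot": TCP orientation; "contact_force": force on the tool from outside, world axes, zero at the start; "torque": the same for the moment, N m; "gripper_width": opening from 0.0 (shut) to 1.0 (fully open); "grasp_force": force on a finger pad.
Only numpy, scipy, OpenCV 4.12 (cv2) and the standard library are available. Lean on these libraries where they do the work, as an engineer would, in place of code of your own. Each camera call takes 0.05 s, during which the arm holds its last target. There are 200 camera calls.

TASK

Sort the four loose terracotta pieces - the handle, the rim, the jug base and the lid - into the grey finds trays: each goes into the tray that already holds a smaller piece of its kind, flat on the bare floor beside that piece, the same way up as it lies now. Set the pieces down, do not drop them, they are brittle; and leave the taped bowl alone, its glue is still setting.

Things in the scene. Friction and masses are not known exactly. Their poses are not given: they have to be found in the camera images.
- handle_grip (a point): Loose terracotta strap handle, bent like a C, lying on its side: strap 13 mm thick, 22 high; C 100 across (y), 48 deep (x), a stub of pot wall 27 high at each end; about 70 g. Point: in the strap at the middle of the bow, 11 mm above the underside; the open side and ends lie towards -x (to 41 mm), the outside of the bow at +x (7 mm). Pinch the strap there along x. z up.
- rim_grip (a point): Loose rim sherd: curved terracotta pot wall lying hollow side down like a low arch, 50 mm along x (straight), 58 along y, wall 8 thick, thick lip along its +x edge; 14 mm high at the crown, 19 at the lip; about 50 g. Point: middle of the piece, 8 mm above the underside. Its x ends are upright faces 50 mm apart: pinch along x, fingertips nearly on the surface. z up.
- base_grip (a point): Loose base sherd: round foot of a small terracotta jug, standing on its flat underside, 55 mm in diameter, a hollow stump with a jagged broken edge 20 to 26 mm high; about 55 g. Point: on its axis, 11 mm above the underside. Grasp across any diameter. z up.
- lid_grip (a point): Loose small round terracotta pot lid, lying flat, 68 mm in diameter, with a button knob in the middle, 24 mm in diameter, 20 to 36 mm above the underside (the plate rises to 10 mm near the knob); about 65 g. Point: on its axis in the knob, 26 mm above the underside. Pinch the knob. z up.
- tray_handle: Grey plastic finds tray for handles: one smaller sherd of that kind already lies in its far (+x) half, about 50 mm beyond centre. The near half is free: 100 mm of bare floor from the near wall, 142 mm across. Outside 180 (x) by 150 (y), walls 4 thick and 22 high, floor 4 thick; does not slide. Origin: centre of underside; x points away from the robot within 6 degrees, z up.
- tray_rim: Grey plastic finds tray for rims: one smaller sherd of that kind already lies in its far (+x) half, about 50 mm beyond centre. The near half is free: 100 mm of bare floor from the near wall, 142 mm across. Outside 180 (x) by 150 (y), walls 4 thick and 22 high, floor 4 thick; does not slide. Origin: centre of underside; x points away from the robot within 6 degrees, z up.
- tray_base: Grey plastic finds tray for bases: one smaller sherd of that kind already lies in its far (+x) half, about 50 mm beyond centre. The near half is free: 100 mm of bare floor from the near wall, 142 mm across. Outside 180 (x) by 150 (y), walls 4 thick and 22 high, floor 4 thick; does not slide. Origin: centre of underside; x points away from the robot within 6 degrees, z up.
- tray_lid: Grey plastic finds tray for lids: one smaller sherd of that kind already lies in its far (+x) half, about 50 mm beyond centre. The near half is free: 100 mm of bare floor from the near wall, 142 mm across. Outside 180 (x) by 150 (y), walls 4 thick and 22 high, floor 4 thick; does not slide. Origin: centre of underside; x points away from the robot within 6 degrees, z up.
- bowl: A whole small terracotta bowl, 84 mm across the mouth and 51 mm high, standing among the loose sherds, with strips of pale masking tape over its rim: freshly glued, to be left alone. Origin: centre of its underside.
There are look-alikes about, which are no part of the job. Leave any turquoise look-alike of the tray_rim alone.

How it is judged:
At the end, for the whole second after the job is handed in: Each sherd lies in the tray of its kind, flat on the floor (height within 4 mm, tilt under 0.12 rad, its point within 80 mm along and 65 mm across of the tray centre), released and at rest; the taped bowl is within 10 mm of where it stood (x of handle_grip in the frame of tray_handle between -0.08 and 0.08 m and y of handle_grip in the frame of tray_handle between -0.065 and 0.065 m and z of handle_grip in the frame of tray_handle between 0.011 and 0.019 m and angle between each of handle_grip, rim_grip, base_grip, lid_grip's own z axis and vertical below 0.12 rad and linear speed of each of handle, rim, base, lid below 0.02 m/s and x of rim_grip in the frame of tray_rim between -0.08 and 0.08 m and y of rim_grip in the frame of tray_rim between -0.065 and 0.065 m and z of rim_grip in the frame of tray_rim between 0.008 and 0.016 m and x of base_grip in the frame of tray_base between -0.08 and 0.08 m and y of base_grip in the frame of tray_base between -0.065 and 0.065 m and z of base_grip in the frame of tray_base between 0.011 and 0.019 m and x of lid_grip in the frame of tray_lid between -0.08 and 0.08 m and y of lid_grip in the frame of tray_lid between -0.065 and 0.065 m and z of lid_grip in the frame of tray_lid between 0.026 and 0.034 m and distance of bowl from where it was at the start of the episode below 0.01 m); the robot touches nothing.
It fails at once if the freshly glued bowl is shifted by more than 10 mm or tipped (distance of bowl from where it was at the start of the episode above 0.01 m or angle between bowl's own z axis and vertical above 0.15 rad).
It fails at once if the handle sherd is dropped or thrown: it moves faster than 0.8 m/s out of the fingers (a fall of about 30 mm) (linear speed of handle above 0.8 m/s and contact force between the fingers and handle below 0.02 N).
It fails at once if the rim sherd is dropped or thrown: it moves faster than 0.8 m/s out of the fingers (a fall of about 30 mm) (linear speed of rim above 0.8 m/s and contact force between the fingers and rim below 0.02 N).
It fails at once if the base sherd is dropped or thrown: it moves faster than 0.8 m/s out of the fingers (a fall of about 30 mm) (linear speed of base above 0.8 m/s and contact force between the fingers and base below 0.02 N).
It fails at once if the lid sherd is dropped or thrown: it moves faster than 0.8 m/s out of the fingers (a fall of about 30 mm) (linear speed of lid above 0.8 m/s and contact force between the fingers and lid below 0.02 N).
It also fails if it takes over 109 s, if anything falls off the work surface, if the arm or the gripper's body presses on something with over 40 N, if the wrist force passes 120 N, or if a joint passes its speed limit or range.

## Working session

There is one attempt and no reset: what is moved stays moved. The work goes in short steps, Python scripts to look and compute and a tool call to move; the robot and the scene stay as the last step left them, time stands still between calls to the robot, and variables do not carry over. Pictures are saved under pics/ and viewed, at most 14 in all, crops included, and the job is handed in when it is done.

Besides the shell and the picture viewer there is one more tool, called after "Request:" in YAML: its name, and indented under it one key for each argument. send_rows: Moves the arm, as the interface text tells. Its arguments: {"type":"object","properties":{"deltas":{"type":"string"},"claw":{"type":"number"},"force":{"type":"number"}},"required":["deltas"]}

```bash
mkdir -p pics; ls
python3 - <<'E'
from station import bot
import cv2,numpy as np,json
o=bot.get_obs();print(o['t'],o['eef_pos'],o['tool_rot'],o['gripper_width'])
for c in ['top','scene']:
    p=bot.read_camera(c);cv2.imwrite(f'pics/{c}0.png',p['img'][:,:,::-1])
    print(c,p['fx'],p['cx'],np.round(p['camera_from_world'],3).tolist())
    for n in ['handle_grip','rim_grip','base_grip','lid_grip','tray_handle','tray_rim','tray_base','tray_lid','bowl']:
        for d in bot.landmark_of(p,n)[:5]: print(n,round(d['confidence'],2),np.round(d['xyz'],3))
E
```

```text
pics
0.0 [ 0.24498631 -0.6283443   0.2383389 ] [-8.80299026e-04  9.82767163e-01  1.84845550e-01 -2.26695667e-04] 1.0034780037139184
top 440.1953424980855 280.7156056957542 [[0.005, -1.0, 0.018, 0.001], [0.983, 0.008, 0.183, -0.424], [-0.183, 0.017, 0.983, -1.105], [0.0, 0.0, 0.0, 1.0]]
handle_grip 0.88 [ 0.467 -0.146  0.007]
handle_grip 0.22 [0.462 0.001 0.004]
rim_grip 0.67 [ 0.415 -0.318  0.007]
rim_grip 0.31 [0.435 0.158 0.024]
base_grip 0.74 [0.431 0.299 0.011]
lid_grip 0.81 [0.432 0.159 0.025]
tray_handle 0.92 [0.685 0.089 0.002]
tray_rim 0.85 [ 0.194  0.326 -0.   ]
tray_rim 0.55 [ 0.672  0.282 -0.   ]
tray_base 0.83 [ 0.674 -0.283  0.   ]
tray_base 0.65 [ 0.462  0.004 -0.001]
tray_lid 0.87 [ 0.686 -0.089 -0.001]
tray_lid 0.26 [0.43  0.298 0.009]
bowl 0.93 [0.463 0.005 0.003]
scene 433.19296721111175 274.3277164941368 [[-0.775, 0.632, -0.004, 0.35], [-0.375, -0.456, 0.807, 0.114], [0.508, 0.627, 0.591, -1.354], [0.0, 0.0, 0.0, 1.0]]
handle_grip 0.65 [ 0.468 -0.146  0.011]
rim_grip 0.68 [ 0.422 -0.314  0.007]
base_grip 0.93 [0.429 0.304 0.012]
lid_grip 0.89 [0.438 0.16  0.028]
tray_handle 0.96 [0.686 0.091 0.002]
tray_rim 0.96 [0.675 0.278 0.001]
tray_rim 0.7 [ 0.191  0.33  -0.002]
tray_base 0.87 [ 0.666 -0.285 -0.001]
tray_lid 0.96 [ 0.682 -0.09  -0.001]
bowl 0.97 [0.463 0.004 0.001]
bowl 0.16 [ 0.469 -0.144  0.013]
```

View pics/top0.png

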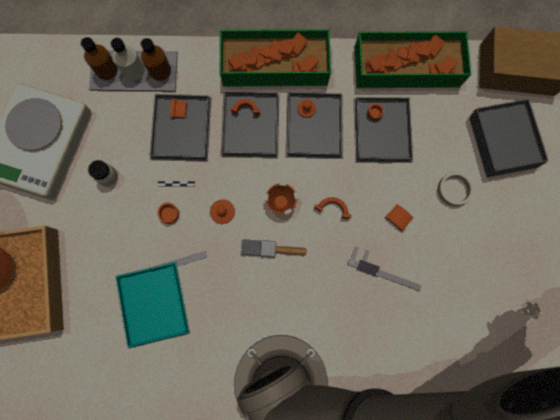

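View pics/scene0.png

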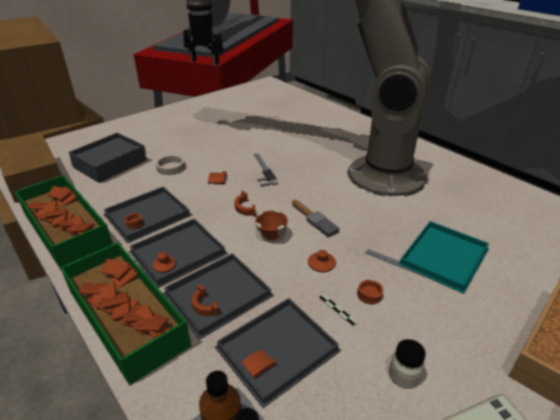

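The top view shows handle (333,207), rim (399,217), base (168,213), lid (222,211), bowl (281,198). The grey trays are rim (180,127), handle (250,125), lid (314,125) and base (383,129). Turquoise look-alike at (152,304), empty dark tray at (508,138): neither is part of the job. Next I need yaws for the handle and rim, plus an enlarged check.

```bash
cat > h.py <<'E'
from station import bot
import cv2,numpy as np
def pts(p,m=None):
    d=p['depth'];v,u=np.nonzero((d>0)&(m if m is not None else True))
    z=d[v,u];c=np.c_[(u-p['cx'])/p['fx']*z,-(v-p['cy'])/p['fy']*z,-z,np.ones(len(z))]
    return (c@np.linalg.inv(p['camera_from_world']).T)[:,:3]
def yaw():
    w,x,y,z=bot.get_obs()['tool_rot'];return np.degrees(np.arctan2(2*(x*y+w*z),1-2*(y*y+z*z)))
def go(x,y,z,yw=None):
    "shift in tool axes to world target; yw = wanted world yaw of tool x (deg, mod 180)"
    from scipy.spatial.transform import Rotation as R
    o=bot.get_obs();w,a,b,c=o['tool_rot'];r=R.from_quat([a,b,c,w])
    s=0 if yw is None else -((yw-yaw()+90)%180-90)
    print('t',round(o['t'],2),'d',np.round(r.inv().apply(np.array([x,y,z])-o['eef_pos']),4),'spin',round(s,1),'f',np.round(o['contact_force'],1),'w',round(o['gripper_width'],3),'g',o['grasp_force'])
E
python3 - <<'E'
from h import *
print('tips',bot.tips_ahead)
p=bot.read_camera('top');s=bot.read_camera('scene')
for n in ['handle_grip','rim_grip','base_grip','lid_grip','tray_handle','tray_rim','tray_base','tray_lid','bowl']:
  for cn,q in (('top',p),('sc',s)):
    for dd in bot.masks_of(q,n)[:2]:
        P=pts(q,dd['mask']);P=P[(P[:,2]>-.01)&(P[:,2]<.08)]
        r=cv2.minAreaRect(P[:,:2].astype(np.float32))
        print(n,cn,round(dd['confidence'],2),np.round(r[0],3),np.round(r[1],3),round(r[2],1),'zmax',P[:,2].max().round(3),'lo',P.min(0).round(3),'hi',P.max(0).round(3))
        if n=='rim_grip' and dd['confidence']>.5:
            c=np.array(r[0]);
            D=P[:,:2]-c
            for k in range(4):
                a=np.radians(r[2]+90*k);e=D@[np.cos(a),np.sin(a)]
                print('  dir',r[2]+90*k,'edge z',P[(e>.012),2].mean().round(4),'max',np.sort(P[e>.012,2])[-12:].mean().round(4))
a=cv2.resize(p['img'][185:240,310:420],None,fx=5,fy=5,interpolation=cv2.INTER_CUBIC)
b=cv2.resize(p['img'][90:165,145:420],None,fx=2,fy=2,interpolation=cv2.INTER_CUBIC)
b=b[:, :550];cv2.imwrite('pics/crop.png',np.vstack([a,b])[:,:,::-1])
E
```

```text
tips 0.008
handle_grip top 0.71 [ 0.45  -0.137] [0.099 0.048] 73.2 zmax 0.032 lo [ 0.418 -0.179 -0.005] hi [ 0.474 -0.085  0.032]
handle_grip sc 0.66 [ 0.45  -0.139] [0.101 0.047] 67.8 zmax 0.03 lo [ 0.422 -0.183 -0.002] hi [ 0.476 -0.085  0.03 ]
rim_grip top 0.64 [ 0.422 -0.313] [0.06  0.051] 48.5 zmax 0.023 lo [ 0.385 -0.346  0.004] hi [ 0.455 -0.275  0.023]
  dir 48.4586181640625 edge z 0.0121 max 0.0183
  dir 138.4586181640625 edge z 0.0154 max 0.0212
  dir 228.4586181640625 edge z 0.0123 max 0.0188
  dir 318.4586181640625 edge z 0.0123 max 0.0163
rim_grip sc 0.47 [ 0.425 -0.31 ] [0.053 0.048] 49.3 zmax 0.022 lo [ 0.399 -0.336  0.002] hi [ 0.455 -0.278  0.022]
base_grip top 0.61 [0.426 0.302] [0.051 0.054] 0.1 zmax 0.03 lo [0.401 0.276 0.002] hi [0.452 0.329 0.03 ]
base_grip top 0.46 [ 0.422 -0.312] [0.057 0.05 ] 47.7 zmax 0.023 lo [ 0.39  -0.344  0.004] hi [ 0.455 -0.277  0.023]
base_grip sc 0.71 [0.429 0.3  ] [0.054 0.051] 40.9 zmax 0.027 lo [0.401 0.274 0.001] hi [0.457 0.327 0.027]
lid_grip top 0.67 [0.436 0.16 ] [0.067 0.065] 2.6 zmax 0.041 lo [ 0.403  0.128 -0.002] hi [0.47
[... 1110 characters left out ...]
] hi [ 0.769 -0.198  0.027]
tray_base sc 0.77 [ 0.673 -0.295] [0.186 0.19 ] 0.6 zmax 0.026 lo [ 0.579 -0.391 -0.004] hi [ 0.766 -0.2    0.026]
tray_lid top 0.74 [ 0.687 -0.088] [0.165 0.201] 88.2 zmax 0.027 lo [ 0.584 -0.172 -0.006] hi [ 0.788 -0.008  0.027]
tray_lid top 0.46 [ 0.422 -0.313] [0.059 0.052] 47.9 zmax 0.023 lo [ 0.387 -0.346  0.004] hi [ 0.455 -0.275  0.023]
tray_lid sc 0.88 [ 0.683 -0.081] [0.203 0.204] 81.5 zmax 0.072 lo [ 0.589 -0.193 -0.002] hi [0.8   0.005 0.072]
bowl top 0.82 [ 0.467 -0.   ] [0.082 0.093] 45.4 zmax 0.056 lo [ 0.422 -0.041 -0.004] hi [0.515 0.047 0.056]
bowl sc 0.8 [0.463 0.002] [0.084 0.08 ] 42.9 zmax 0.054 lo [ 0.422 -0.041  0.005] hi [0.506 0.047 0.054]
```

View pics/crop.png

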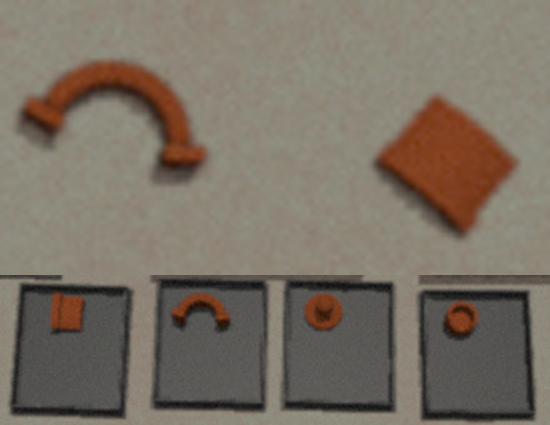

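Crop: the handle's bow opens downward in the image, its x axis at about -18°. The lower-left edge of the rim is the lip, x about 138.5°. Each grey tray holds the expected smaller piece. I'll start with the rim.

```bash
python3 -c "
from h import *
go(.421,-.3135,.10,48.5)"
```

```text
t 2.0 d [ 0.2783 -0.23    0.1393] spin -27.2 f [-0.2  0.4  0.2] w 0.999 g 0.0
```

Request:
send_rows:
  deltas: "0.03 -0.025 0.015 -6;0.065 -0.055 0.03 -14;0.1 -0.085 0.045 -20;0.135 -0.11 0.06 -27.2;0.17 -0.14 0.08 -27.2"
  claw: 1
  force: 40

```text
t: 2.5
eef_pos: [0.3539, -0.4362, 0.1598]
tool_rot: [0.001, 0.911, 0.412, 0.001]
contact_force: [0.7, -0.5, -0.9]
gripper_width: 0.999
grasp_force: 0.0
```

```bash
python3 -c "
from h import *
go(.421,-.3135,.10,48.5);print(bot.get_obs()['q'])"
```

```text
t 2.5 d [ 0.1365 -0.0308  0.0597] spin 0.2 f [ 0.7 -0.5 -0.9] w 0.999 g 0.0
[ 0.89634478  0.38701336 -0.14756252  1.89969502  0.07340739  0.85737585
 -0.00972643]
```

Request:
send_rows:
  deltas: "0.045 -0.01 0.02 0;0.09 -0.02 0.04 0;0.136 -0.031 0.06 0;0.136 -0.031 0.09 0;0.136 -0.031 0.11 0"

```text
t: 3.0
eef_pos: [0.4205, -0.3122, 0.0482]
tool_rot: [-0.0, 0.911, 0.413, 0.0]
contact_force: [0.5, -0.2, -0.0]
gripper_width: 0.996
grasp_force: 0.0
```

Run:
```python
from h import *
go(.421,-.3135,.010,48.5)
for c in ('top','scene'):
    p=bot.read_camera(c)
    for d in bot.landmark_of(p,'rim_grip')[:2]:print(d['confidence'],d['xyz'])
    if c=='scene':
        x=p['img'][130:230,160:290];cv2.imwrite('pics/r1.png',cv2.resize(x,None,fx=4,fy=4)[:,:,::-1])
```

```text
t 3.0 d [-0.0007  0.0013  0.0382] spin 0.2 f [ 0.5 -0.2 -0. ] w 0.996 g 0.0
0.61 [0.4205, -0.3173, 0.0064]
0.7 [0.4259, -0.314, 0.0079]
0.41 [0.6831, 0.0881, -0.0003]
```

View pics/r1.png

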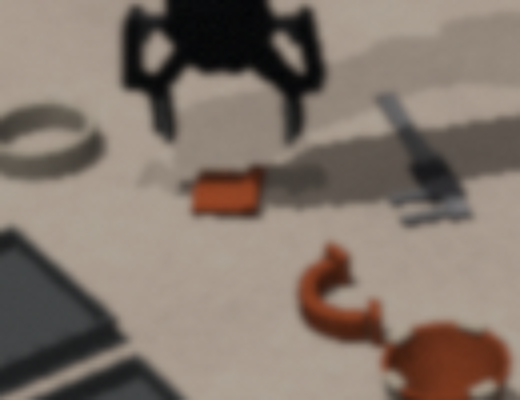

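The open jaws straddle the rim along its lip-to-edge axis, lip at right. Going down.

Request:
send_rows:
  deltas: "0 0.001 0.015 0;0 0.001 0.028 0;0 0.001 0.037 0;0 0.001 0.037 0;0 0.001 0.037 0"
  claw: 0.72

```text
t: 3.7
eef_pos: [0.4201, -0.3151, 0.0121]
tool_rot: [-0.0, 0.912, 0.411, -0.0]
contact_force: [0.1, -0.1, 0.1]
gripper_width: 0.72
grasp_force: 0.0
```

Run:
```python
from h import *
go(.421,-.3135,.010,48.5)
p=bot.read_camera('scene')
x=p['img'][130:200,170:270];cv2.imwrite('pics/r2.png',cv2.resize(x,None,fx=5,fy=5)[:,:,::-1])
```

```text
t 3.7 d [ 0.0018 -0.0004  0.0021] spin -0.0 f [ 0.1 -0.1  0.1] w 0.72 g 0.0
```

View pics/r2.png

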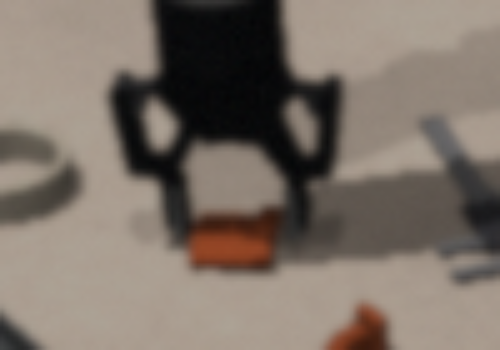

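Request:
send_rows:
  deltas: "0.0015 0 0.0015 0;0.0015 0 0.003 0;0.0015 0 0.003 0;0.0015 0 0.003 0;0.0015 0 0.003 0"
  claw: 0.3

```text
t: 4.25
eef_pos: [0.4215, -0.3145, 0.0115]
tool_rot: [0.001, 0.912, 0.411, -0.0]
contact_force: [-5.7, 2.5, 21.9]
gripper_width: 0.578
grasp_force: 37.5
```

Request:
send_rows:
  deltas: "0 0 -0.004 0;0 0 -0.008 0;0 0 -0.012 0;0 0 -0.016 0;0 0 -0.02 0"

```text
t: 4.75
eef_pos: [0.4213, -0.314, 0.0296]
tool_rot: [-0.0, 0.912, 0.411, -0.0]
contact_force: [0.2, -0.3, -0.9]
gripper_width: 0.569
grasp_force: 41.8
```

Run:
```python
from h import *
go(.637,.281,.16,2)
p=bot.read_camera('scene')
x=p['img'][110:200,160:280];cv2.imwrite('pics/r3.png',cv2.resize(x,None,fx=5,fy=5)[:,:,::-1])
```

```text
t 4.75 d [ 0.5886 -0.2327 -0.1303] spin 46.5 f [ 0.2 -0.3 -0.9] w 0.569 g 41.7997593479231
```

View pics/r3.png

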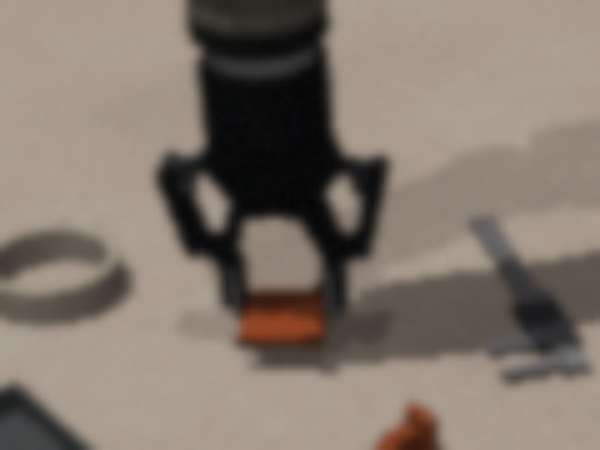

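Held level. Carrying to the rim tray.

Request:
send_rows:
  deltas: "0.02 -0.008 -0.03 0;0.055 -0.022 -0.06 0;0.095 -0.038 -0.09 0;0.138 -0.055 -0.115 0;0.18 -0.072 -0.13 0"

```text
t: 5.3
eef_pos: [0.4866, -0.133, 0.1605]
tool_rot: [0.001, 0.912, 0.41, 0.001]
contact_force: [0.6, -0.5, 0.4]
gripper_width: 0.575
grasp_force: 42.0
```

Request:
send_rows:
  deltas: "0.042 -0.0165 0 8;0.084 -0.033 0 16;0.126 -0.05 0 24;0.168 -0.066 0 32;0.21 -0.083 0 40"

```text
t: 5.8
eef_pos: [0.5631, 0.0801, 0.1585]
tool_rot: [0.0, 0.997, 0.071, 0.0]
contact_force: [0.3, -0.8, -1.4]
gripper_width: 0.573
grasp_force: 42.0
```

```bash
python3 -c "
from h import *
go(.637,.281,.16,2)
go(.637,.281,.030,2)"
```

```text
t 5.8 d [ 0.1017 -0.1884 -0.0015] spin 6.2 f [ 0.3 -0.8 -1.4] w 0.573 g 41.95154216140509
t 5.8 d [ 0.1017 -0.1884  0.1285] spin 6.2 f [ 0.3 -0.8 -1.4] w 0.573 g 41.95154216140509
```

Request:
send_rows:
  deltas: "0.022 -0.04 0 3;0.044 -0.08 0 6;0.066 -0.122 0 6.2;0.088 -0.162 0 6.2;0.102 -0.188 0 6.2"

```text
t: 6.3
eef_pos: [0.6356, 0.2839, 0.1582]
tool_rot: [-0.001, 1.0, 0.022, -0.0]
contact_force: [0.0, 0.1, -0.1]
gripper_width: 0.57
grasp_force: 42.0
```

Request:
send_rows:
  deltas: "0 0 0.025 0;0 0 0.055 0;0 0 0.08 0;0 0 0.1 0;0 0 0.11 0"

```text
t: 6.8
eef_pos: [0.6344, 0.2787, 0.046]
tool_rot: [0.001, 1.0, 0.02, -0.002]
contact_force: [-0.2, -0.2, -0.3]
gripper_width: 0.568
grasp_force: 41.9
```

Run:
```python
from h import *
go(.637,.281,.0175,2)
p=bot.read_camera('scene')
x=p['img'][280:420,200:350];cv2.imwrite('pics/r4.png',cv2.resize(x,None,fx=4,fy=4)[:,:,::-1])
```

```text
t 6.8 d [ 0.0028 -0.0022  0.0284] spin 0.3 f [-0.2 -0.2 -0.3] w 0.568 g 41.93578917067498
```

View pics/r4.png

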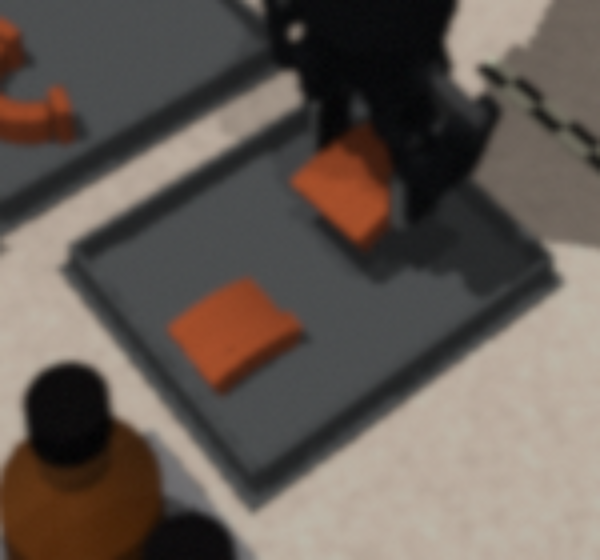

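The rim hangs over the free near half, clear of the small piece. Lowering.

Request:
send_rows:
  deltas: "0 -0.002 0.009 0;0 -0.002 0.018 0;0 -0.002 0.025 0;0 -0.002 0.029 0;0 -0.002 0.030 0"

```text
t: 7.35
eef_pos: [0.6356, 0.2812, 0.0181]
tool_rot: [0.0, 1.0, 0.02, -0.0]
contact_force: [-0.5, -0.0, -1.7]
gripper_width: 0.573
grasp_force: 42.0
```

Request:
send_rows:
  deltas: "0 0 0.0005 0;0 0 0.001 0;0 0 0.001 0"

```text
t: 7.65
eef_pos: [0.636, 0.2814, 0.0178]
tool_rot: [-0.0, 1.0, 0.02, 0.0]
contact_force: [-0.2, 0.7, 0.0]
gripper_width: 0.571
grasp_force: 42.0
```

Request:
send_rows:
  deltas: "0 0 0.001 0;0 0 0.002 0;0 0 0.002 0"

```text
t: 7.95
eef_pos: [0.636, 0.2815, 0.016]
tool_rot: [-0.0, 1.0, 0.02, 0.0]
contact_force: [-1.2, 0.4, 2.6]
gripper_width: 0.57
grasp_force: 42.3
```

Request:
send_rows:
  deltas: "0 0 0.0007 0;0 0 0.0007 0"

```text
t: 8.15
eef_pos: [0.636, 0.2815, 0.0158]
tool_rot: [-0.0, 1.0, 0.02, 0.0]
contact_force: [-2.2, -1.5, 7.4]
gripper_width: 0.572
grasp_force: 42.8
```

Request:
send_rows:
  deltas: "0 0 0 0;0 0 0 0;0 0 -0.01 0;0 0 -0.04 0;0 0 -0.09 0"
  claw: 0.78

```text
t: 8.65
eef_pos: [0.6334, 0.2802, 0.1027]
tool_rot: [0.001, 1.0, 0.02, -0.003]
contact_force: [1.4, 0.3, 0.5]
gripper_width: 0.779
grasp_force: 0.0
```

Run:
```python
from h import *
p=bot.read_camera('scene')
for d in bot.landmark_of(p,'rim_grip')[:3]:print(d['confidence'],d['xyz'])
go(.4285,.301,.12);print(yaw(),bot.get_obs()['q'])
```

```text
0.19 [0.6739, 0.2793, 0.0005]
t 8.75 d [-0.2107 -0.0258 -0.0094] spin 0 f [0.6 1.3 0.3] w 0.78 g 0.0
2.271918099986027 [-0.40496041  0.64000493 -0.1487856   1.59187967  0.11339785  0.90548102
 -2.12478981]
```

Rim is placed. Now the base.

Request:
send_rows:
  deltas: "-0.03 -0.004 -0.01 0;-0.075 -0.009 -0.01 0;-0.12 -0.014 -0.01 0;-0.165 -0.02 -0.01 0;-0.211 -0.026 -0.01 0"
  claw: 1

```text
t: 9.25
eef_pos: [0.4226, 0.2991, 0.1155]
tool_rot: [-0.0, 1.0, 0.02, 0.001]
contact_force: [-0.3, 1.4, -0.4]
gripper_width: 0.996
grasp_force: 0.0
```

Request:
send_rows:
  deltas: "0 0 0.02 0;0 0 0.04 0;0 0 0.06 0;0 0 0.06 0"

```text
t: 9.65
eef_pos: [0.4228, 0.2981, 0.0534]
tool_rot: [0.001, 1.0, 0.02, -0.001]
contact_force: [-0.2, -1.2, -0.3]
gripper_width: 0.999
grasp_force: 0.0
```

Run:
```python
from h import *
go(.4285,.301,.013)
for c in ('top','scene'):
    p=bot.read_camera(c)
    for d in bot.landmark_of(p,'base_grip')[:1]:print(d['confidence'],d['xyz'])
x=p['img'][220:330,310:440];cv2.imwrite('pics/b1.png',cv2.resize(x,None,fx=4,fy=4)[:,:,::-1])
x=p['img'][280:420,200:350];cv2.imwrite('pics/r5.png',cv2.resize(x,None,fx=4,fy=4)[:,:,::-1])
a=cv2.imread('pics/b1.png');b=cv2.imread('pics/r5.png');b=cv2.resize(b,(471,440));a=a[:,:320];cv2.imwrite('pics/br.png',np.hstack([a,b]))
```

```text
t 9.65 d [ 0.006  -0.0028  0.0404] spin 0 f [-0.2 -1.2 -0.3] w 0.999 g 0.0
0.6 [0.6765, 0.2785, -0.0017]
0.61 [0.4658, -0.1452, 0.0111]
```

View pics/br.png

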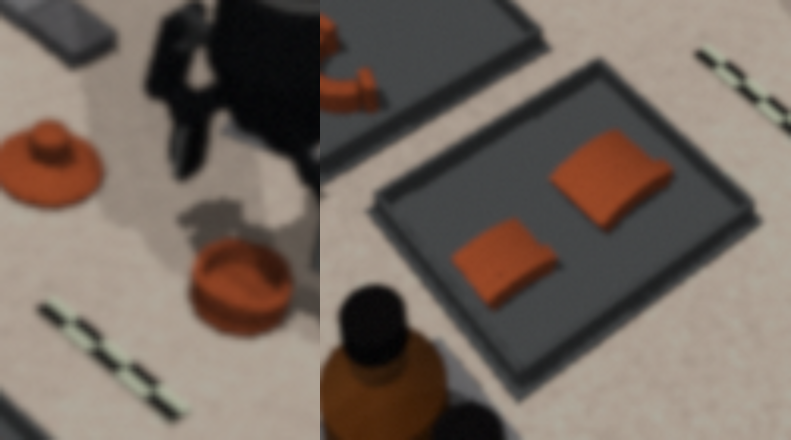

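The rim lies flat in its tray, and the base stands ahead of the jaws as estimated. Going down on it.

Request:
send_rows:
  deltas: "0.006 -0.003 0.013 0;0.006 -0.003 0.026 0;0.006 -0.003 0.037 0;0.006 -0.003 0.04 0;0.006 -0.003 0.04 0"

```text
t: 10.35
eef_pos: [0.4291, 0.3016, 0.0137]
tool_rot: [0.001, 1.0, 0.02, -0.001]
contact_force: [0.4, 0.1, 0.0]
gripper_width: 0.997
grasp_force: 0.0
```

Request:
send_rows:
  deltas: "0 0 0 0;0 0 0 0;0 0 0 0;0 0 0 0;0 0 0 0"
  claw: 0.3

```text
t: 10.85
eef_pos: [0.43, 0.3022, 0.0158]
tool_rot: [-0.0, 1.0, 0.02, 0.0]
contact_force: [-1.2, -1.3, 6.7]
gripper_width: 0.612
grasp_force: 40.5
```

Request:
send_rows:
  deltas: "0 0 -0.01 0;0 0 -0.03 0;0.008 0.02 -0.065 0;0.02 0.05 -0.1 0;0.032 0.09 -0.13 0"

```text
t: 11.35
eef_pos: [0.4655, 0.2154, 0.1467]
tool_rot: [-0.001, 1.0, 0.022, 0.001]
contact_force: [1.6, -0.5, 0.3]
gripper_width: 0.612
grasp_force: 42.1
```

```bash
python3 -c "
from h import *
go(.635,-.284,.15)"
```

```text
t 11.35 d [ 0.1477  0.5063 -0.004 ] spin 0 f [ 1.6 -0.5  0.3] w 0.612 g 42.14775230269879
```

Request:
send_rows:
  deltas: "0.013 0.045 -0.01 0;0.026 0.09 -0.01 0;0.039 0.135 -0.01 0;0.052 0.18 -0.01 0;0.066 0.225 -0.01 0"

```text
t: 11.85
eef_pos: [0.5402, -0.0095, 0.155]
tool_rot: [-0.0, 1.0, 0.02, 0.001]
contact_force: [1.0, 0.4, -1.0]
gripper_width: 0.607
grasp_force: 42.1
```

Request:
send_rows:
  deltas: "0.013 0.045 0 0;0.026 0.09 0 0;0.039 0.135 0 0;0.052 0.18 0 0;0.066 0.225 0 0"

```text
t: 12.35
eef_pos: [0.6152, -0.2316, 0.1549]
tool_rot: [-0.0, 1.0, 0.02, 0.0]
contact_force: [0.4, 0.4, -0.5]
gripper_width: 0.612
grasp_force: 42.1
```

```bash
python3 -c "
from h import *
go(.635,-.284,.06)"
```

```text
t 12.35 d [0.0176 0.0532 0.0949] spin 0 f [ 0.4  0.4 -0.5] w 0.612 g 42.141352985054255
```

Request:
send_rows:
  deltas: "0.01 0.03 0.01 0;0.018 0.053 0.035 0;0.018 0.053 0.065 0;0.018 0.053 0.09 0;0.018 0.053 0.11 0"

```text
t: 12.85
eef_pos: [0.6344, -0.2819, 0.0428]
tool_rot: [-0.0, 1.0, 0.02, -0.001]
contact_force: [0.4, -0.3, -1.0]
gripper_width: 0.613
grasp_force: 42.2
```

```bash
python3 -c "
from h import *
go(.635,-.284,.021)"
```

```text
t 12.85 d [0.0006 0.0022 0.0218] spin 0 f [ 0.4 -0.3 -1. ] w 0.613 g 42.15641504153609
```

Request:
send_rows:
  deltas: "0 0 0.006 0;0 0 0.012 0;0 0 0.017 0;0 0 0.02 0;0 0 0.022 0"

```text
t: 13.35
eef_pos: [0.6355, -0.2821, 0.0226]
tool_rot: [0.0, 1.0, 0.02, 0.001]
contact_force: [0.5, -0.3, -0.6]
gripper_width: 0.61
grasp_force: 42.2
```

Request:
send_rows:
  deltas: "0 0 0.001 0;0 0 0.002 0;0 0 0.002 0"

```text
t: 13.65
eef_pos: [0.6351, -0.282, 0.0201]
tool_rot: [0.0, 1.0, 0.02, 0.0]
contact_force: [-0.2, -0.1, -0.8]
gripper_width: 0.608
grasp_force: 42.2
```

Request:
send_rows:
  deltas: "0 0 0.001 0;0 0 0.0015 0;0 0 0.0015 0"

```text
t: 13.95
eef_pos: [0.6352, -0.2821, 0.0199]
tool_rot: [0.0, 1.0, 0.02, 0.0]
contact_force: [-4.1, 2.7, 9.9]
gripper_width: 0.613
grasp_force: 42.9
```

Request:
send_rows:
  deltas: "0 0 0.0005 0;0 0 0.001 0;0 0 0.001 0"

```text
t: 14.25
eef_pos: [0.6352, -0.2821, 0.0198]
tool_rot: [0.0, 1.0, 0.02, 0.0]
contact_force: [-5.4, 3.3, 14.6]
gripper_width: 0.609
grasp_force: 43.4
```

Contact. Release and rise.

Request:
send_rows:
  deltas: "0 0 -0.001 0;0 0 -0.001 0;0 0 -0.01 0;0 0 -0.04 0;0 0 -0.09 0"
  claw: 0.85

```text
t: 14.75
eef_pos: [0.6326, -0.281, 0.1052]
tool_rot: [-0.001, 1.0, 0.02, -0.003]
contact_force: [0.7, -0.8, -0.2]
gripper_width: 0.852
grasp_force: 0.0
```

Run:
```python
from h import *
go(.467,-.1445,.11,72)
p=bot.read_camera('scene')
for d in bot.landmark_of(p,'base_grip')[:2]:print(d['confidence'],d['xyz'])
```

```text
t 14.75 d [-0.16   -0.1431 -0.0034] spin -69.7 f [ 0.7 -0.8 -0.2] w 0.852 g 0.0
0.78 [0.6358, -0.2823, 0.0163]
```

Base is down. Now the handle, with a 70° turn on the way.

Request:
send_rows:
  deltas: "-0.025 -0.022 -0.01 -8;-0.055 -0.05 -0.01 -16;-0.09 -0.08 -0.01 -24;-0.125 -0.112 -0.01 -32;-0.16 -0.143 -0.01 -40"
  claw: 0.6

```text
t: 15.35
eef_pos: [0.4683, -0.1446, 0.118]
tool_rot: [0.0, 0.932, 0.364, 0.0]
contact_force: [-0.3, 0.4, 0.2]
gripper_width: 0.598
grasp_force: 0.0
```

```bash
python3 -c "
from h import *
go(.467,-.1445,.06,72)"
```

```text
t 15.35 d [-0.001 -0.001  0.058] spin -29.4 f [-0.3  0.4  0.2] w 0.598 g 0.0
```

Request:
send_rows:
  deltas: "-0.001 -0.001 0.02 -8;-0.001 -0.001 0.04 -16;-0.001 -0.001 0.055 -24;-0.001 -0.001 0.058 -29.4;-0.001 -0.001 0.058 -29.4"

```text
t: 15.85
eef_pos: [0.4679, -0.1456, 0.0592]
tool_rot: [-0.0, 0.81, 0.586, -0.0]
contact_force: [0.8, 0.1, -0.1]
gripper_width: 0.597
grasp_force: 0.0
```

Run:
```python
from h import *
go(.467,-.1445,.013,72)
for c in ('top','scene'):
    p=bot.read_camera(c)
    for d in bot.landmark_of(p,'handle_grip')[:2]:print(d['confidence'],d['xyz'])
x=p['img'][170:250,190:300];a=cv2.resize(x,None,fx=4,fy=4)
x=p['img'][180:260,90:200];b=cv2.resize(x,None,fx=3,fy=4)
cv2.imwrite('pics/h1.png',np.hstack([a,b])[:,:,::-1])
```

```text
t 15.85 d [ 0.0008 -0.0012  0.0462] spin -0.3 f [ 0.8  0.1 -0.1] w 0.597 g 0.0
0.55 [0.4677, -0.144, 0.0091]
0.57 [0.4658, -0.1454, 0.0082]
0.37 [0.684, -0.0928, -0.0035]
```

View pics/h1.png

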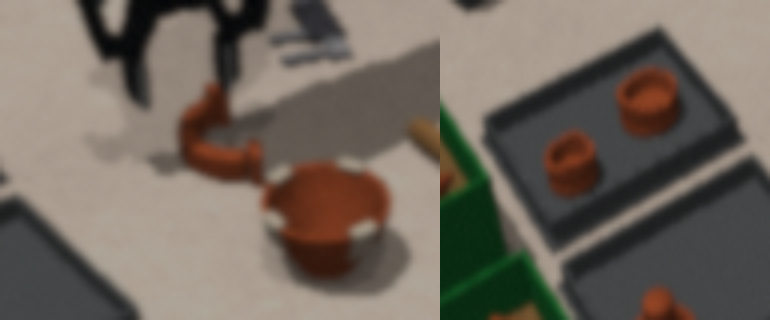

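The handle bow lies between the jaws, clear of the bowl, and the base stands well in its tray. The earlier contact forces show the tips reach further forward as the jaws close, so I'll grip the handle higher, at TCP 0.023.

Request:
send_rows:
  deltas: "0 -0.001 0.012 0;0 -0.001 0.024 0;0 -0.001 0.033 0;0 -0.001 0.036 0;0 -0.001 0.036 0"

```text
t: 16.55
eef_pos: [0.4666, -0.1449, 0.0226]
tool_rot: [-0.001, 0.811, 0.586, -0.001]
contact_force: [0.5, -0.1, 0.7]
gripper_width: 0.602
grasp_force: 0.0
```

Request:
send_rows:
  deltas: "0 0 0 0;0 0 0 0;0 0 0 0;0 0 0 0;0 0 0 0"
  claw: 0

```text
t: 17.05
eef_pos: [0.4678, -0.1454, 0.0239]
tool_rot: [0.001, 0.811, 0.586, 0.001]
contact_force: [0.6, -0.1, 3.8]
gripper_width: 0.145
grasp_force: 36.6
```

Request:
send_rows:
  deltas: "0 0 -0.01 0;0 0 -0.03 0;0 0 -0.06 0;0 0 -0.095 0;0 0 -0.125 0"

```text
t: 17.55
eef_pos: [0.4666, -0.1449, 0.1504]
tool_rot: [-0.0, 0.81, 0.586, -0.0]
contact_force: [0.9, -0.4, -0.1]
gripper_width: 0.143
grasp_force: 36.4
```

```bash
python3 -c "
from h import *
go(.66,.09,.15,91)
p=bot.read_camera('scene')
for d in bot.landmark_of(p,'handle_grip')[:2]:print(d['confidence'],d['xyz'])"
```

```text
t 17.55 d [0.2837 0.1099 0.0004] spin -19.3 f [ 0.9 -0.4 -0.1] w 0.143 g 36.362565429881215
0.59 [0.469, -0.1441, 0.1371]
```

Request:
send_rows:
  deltas: "0.03 0.012 0 -4;0.075 0.03 0 -8;0.12 0.047 0 -12;0.165 0.064 0 -16;0.21 0.081 0 -19.3"

```text
t: 18.15
eef_pos: [0.61, 0.0301, 0.1479]
tool_rot: [-0.0, 0.7, 0.714, -0.001]
contact_force: [1.4, -1.0, -0.6]
gripper_width: 0.141
grasp_force: 36.4
```

```bash
python3 -c "
from h import *
go(.66,.09,.06,91)"
```

```text
t 18.15 d [0.059  0.0513 0.0878] spin 0.1 f [ 1.4 -1.  -0.6] w 0.141 g 36.38191812671721
```

Request:
send_rows:
  deltas: "0.03 0.026 0 0;0.059 0.051 0.01 0;0.059 0.051 0.04 0;0.059 0.051 0.07 0;0.059 0.051 0.088 0"

```text
t: 18.65
eef_pos: [0.6577, 0.0884, 0.0572]
tool_rot: [-0.001, 0.701, 0.714, -0.002]
contact_force: [-0.2, -0.6, -0.1]
gripper_width: 0.144
grasp_force: 36.4
```

Run:
```python
from h import *
go(.66,.09,.03,91)
p=bot.read_camera('scene')
x=p['img'][220:350,150:290];cv2.imwrite('pics/h2.png',cv2.resize(x,None,fx=4,fy=4)[:,:,::-1])
```

```text
t 18.65 d [0.0016 0.0024 0.0272] spin 0.0 f [-0.2 -0.6 -0.1] w 0.144 g 36.426104698330164
```

View pics/h2.png

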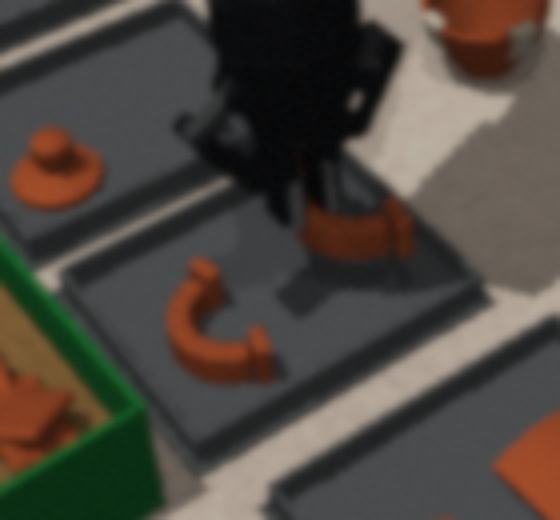

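The handle hangs level over the free half of its tray. Lowering.

Request:
send_rows:
  deltas: "0 0 0.01 0;0 0 0.018 0;0 0 0.024 0;0 0 0.027 0;0 0 0.027 0"

```text
t: 19.2
eef_pos: [0.66, 0.0886, 0.0336]
tool_rot: [0.0, 0.701, 0.713, 0.0]
contact_force: [0.4, 0.8, -0.4]
gripper_width: 0.145
grasp_force: 36.4
```

Request:
send_rows:
  deltas: "0 0 0.001 0;0 0 0.002 0;0 0 0.002 0"

```text
t: 19.5
eef_pos: [0.66, 0.0887, 0.0316]
tool_rot: [0.0, 0.701, 0.713, 0.0]
contact_force: [-0.4, 0.0, -1.3]
gripper_width: 0.147
grasp_force: 36.4
```

Request:
send_rows:
  deltas: "0 0 0.001 0;0 0 0.002 0;0 0 0.003 0;0 0 0.003 0"

```text
t: 19.9
eef_pos: [0.6598, 0.0886, 0.0283]
tool_rot: [-0.0, 0.701, 0.713, -0.0]
contact_force: [0.3, -1.4, -0.3]
gripper_width: 0.145
grasp_force: 36.4
```

Request:
send_rows:
  deltas: "0 0 0.0005 0;0 0 0.001 0;0 0 0.001 0"

```text
t: 20.2
eef_pos: [0.66, 0.0887, 0.028]
tool_rot: [0.0, 0.701, 0.713, 0.0]
contact_force: [-1.5, -0.2, 5.0]
gripper_width: 0.144
grasp_force: 36.8
```

Request:
send_rows:
  deltas: "0 0 0 0;0 0 0 0;0 0 0 0;0 0 -0.015 0;0 0 -0.05 0"
  claw: 0.42

```text
t: 20.7
eef_pos: [0.6577, 0.0881, 0.0757]
tool_rot: [-0.002, 0.701, 0.713, -0.002]
contact_force: [1.6, -1.0, 0.1]
gripper_width: 0.421
grasp_force: 0.0
```

Run:
```python
from h import *
go(.435,.1595,.15)
p=bot.read_camera('scene')
for n in ('handle_grip','lid_grip','bowl'):
  for d in bot.landmark_of(p,n)[:2]:print(n,d['confidence'],d['xyz'])
print(yaw(),bot.get_obs()['q'])
```

```text
t 20.7 d [ 0.0753 -0.2218 -0.0731] spin 0 f [ 1.6 -1.   0.1] w 0.421 g 0.0
handle_grip 0.89 [0.6578, 0.0908, 0.0141]
handle_grip 0.29 [0.6821, 0.0902, 0.0012]
lid_grip 0.89 [0.4376, 0.1625, 0.0278]
lid_grip 0.74 [0.6367, 0.2848, 0.0113]
bowl 0.93 [0.4606, 0.0084, -0.0003]
90.9890851717988 [ 0.07365356  0.67268976 -0.43101187  1.67411494  0.34849939  0.868565
 -0.48404646]
```

Handle is down. Now the lid, pinched along x as the jaws stand.

Request:
send_rows:
  deltas: "0.005 -0.01 -0.035 0;0.02 -0.055 -0.06 0;0.038 -0.11 -0.06 0;0.056 -0.165 -0.06 0;0.075 -0.222 -0.06 0"
  claw: 0.6

```text
t: 21.4
eef_pos: [0.4621, 0.1512, 0.1373]
tool_rot: [-0.0, 0.701, 0.713, -0.0]
contact_force: [0.9, 0.9, 0.1]
gripper_width: 0.596
grasp_force: 0.0
```

Run:
```python
from h import *
go(.436,.160,.032)
```

```text
t 21.4 d [ 0.0093 -0.0258  0.1053] spin 0 f [0.9 0.9 0.1] w 0.596 g 0.0
```

Request:
send_rows:
  deltas: "0.009 -0.026 0 0;0.009 -0.026 0.02 0;0.009 -0.026 0.045 0;0.009 -0.026 0.065 0;0.009 -0.026 0.075 0"

```text
t: 21.9
eef_pos: [0.4368, 0.159, 0.0608]
tool_rot: [-0.001, 0.701, 0.713, -0.001]
contact_force: [-0.1, -0.2, 0.6]
gripper_width: 0.599
grasp_force: 0.0
```

Run:
```python
from h import *
for c in ('top','scene'):
    p=bot.read_camera(c)
    for d in bot.landmark_of(p,'lid_grip')[:1]:print(d['confidence'],d['xyz'])
go(.436,.160,.032)
x=p['img'][210:290,280:380];a=cv2.resize(x,None,fx=4,fy=4)
x=p['img'][250:340,160:280];b=cv2.resize(x,(390,320))
cv2.imwrite('pics/l1.png',np.hstack([a,b])[:,:,::-1])
```

```text
0.65 [0.4347, 0.1589, 0.0276]
t 22.1 d [ 0.0002 -0.0023  0.0307] spin 0 f [0.1 0.6 0.8] w 0.597 g 0.0
```

View pics/l1.png

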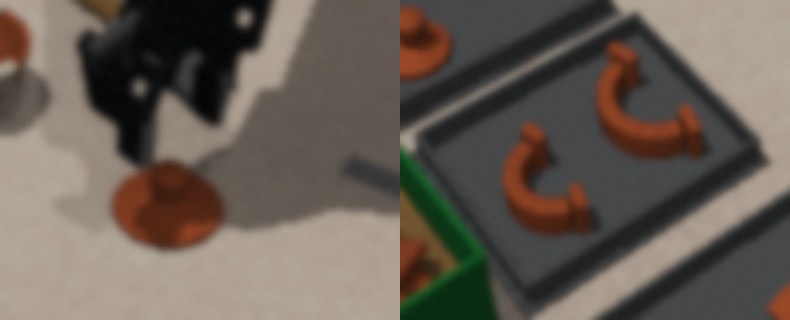

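The handle lies flat in its tray. The jaws straddle the lid's knob. Down and pinch.

Request:
send_rows:
  deltas: "0 -0.002 0.01 0;0 -0.002 0.02 0;0 -0.002 0.026 0;0 -0.002 0.029 0;0 -0.002 0.029 0"

```text
t: 22.6
eef_pos: [0.4359, 0.1595, 0.0329]
tool_rot: [-0.0, 0.701, 0.713, -0.0]
contact_force: [-0.3, 0.3, -0.2]
gripper_width: 0.598
grasp_force: 0.0
```

Request:
send_rows:
  deltas: "0 0 0 0;0 0 0 0;0 0 0 0;0 0 0 0;0 0 0 0"
  claw: 0.1

```text
t: 23.1
eef_pos: [0.4364, 0.1597, 0.0339]
tool_rot: [0.0, 0.701, 0.713, 0.0]
contact_force: [-1.5, 0.1, 5.3]
gripper_width: 0.245
grasp_force: 39.2
```

Request:
send_rows:
  deltas: "0 0 -0.008 0;0 0 -0.025 0;0 0 -0.05 0;0 0 -0.085 0;0 0 -0.12 0"

```text
t: 23.6
eef_pos: [0.4356, 0.1595, 0.1547]
tool_rot: [-0.0, 0.701, 0.713, -0.0]
contact_force: [0.9, -0.9, -0.0]
gripper_width: 0.244
grasp_force: 39.2
```

```bash
python3 -c "
from h import *
p=bot.read_camera('scene')
for d in bot.landmark_of(p,'lid_grip')[:2]:print(d['confidence'],d['xyz'])
go(.648,-.089,.15)"
```

```text
0.87 [0.4317, 0.1608, 0.1469]
t 23.7 d [-0.2536  0.2048  0.0088] spin 0 f [-0.5  0.5 -1. ] w 0.247 g 39.25213750451803
```

Held. Expected floor contact near TCP 0.038.

Request:
send_rows:
  deltas: "-0.02 0.016 0 0;-0.055 0.044 0 0;-0.09 0.072 0 0;-0.125 0.1 0 0;-0.16 0.128 0 0"

```text
t: 24.2
eef_pos: [0.5674, 0.0002, 0.1529]
tool_rot: [-0.0, 0.701, 0.713, -0.0]
contact_force: [0.5, 1.2, 0.5]
gripper_width: 0.244
grasp_force: 39.3
```

Request:
send_rows:
  deltas: "-0.035 0.028 0 0;-0.07 0.056 0 0;-0.095 0.077 0.005 0;-0.095 0.077 0.03 0;-0.095 0.077 0.06 0"

```text
t: 24.7
eef_pos: [0.6466, -0.0934, 0.0928]
tool_rot: [0.001, 0.702, 0.712, 0.001]
contact_force: [-0.4, -0.1, -0.7]
gripper_width: 0.247
grasp_force: 39.3
```

```bash
python3 -c "
from h import *
p=bot.read_camera('scene')
for d in bot.landmark_of(p,'lid_grip')[:2]:print(d['confidence'],d['xyz'])
go(.648,-.089,.042)"
```

```text
0.87 [0.6471, -0.0937, 0.0864]
t 24.8 d [0.0029 0.0066 0.0465] spin 0 f [-0.5  0.2 -0.5] w 0.252 g 39.31741705164313
```

Request:
send_rows:
  deltas: "0.003 0 0.015 0;0.003 0 0.03 0;0.003 0 0.041 0;0.003 0 0.047 0;0.003 0 0.047 0"

```text
t: 25.3
eef_pos: [0.645, -0.0888, 0.0456]
tool_rot: [-0.0, 0.701, 0.713, -0.001]
contact_force: [-0.0, 0.6, -0.2]
gripper_width: 0.249
grasp_force: 39.3
```

Request:
send_rows:
  deltas: "0 0 0.001 0;0 0 0.002 0;0 0 0.002 0"

```text
t: 25.6
eef_pos: [0.6458, -0.0889, 0.0449]
tool_rot: [0.0, 0.701, 0.713, 0.0]
contact_force: [0.3, 1.0, -0.6]
gripper_width: 0.247
grasp_force: 39.3
```

Request:
send_rows:
  deltas: "0 0 0.002 0;0 0 0.004 0;0 0 0.005 0;0 0 0.006 0;0 0 0.006 0"

```text
t: 26.1
eef_pos: [0.6454, -0.0888, 0.0383]
tool_rot: [-0.0, 0.701, 0.713, -0.0]
contact_force: [1.3, -0.4, -0.5]
gripper_width: 0.247
grasp_force: 39.3
```

Request:
send_rows:
  deltas: "0 0 0.0005 0;0 0 0.001 0;0 0 0.001 0"

```text
t: 26.4
eef_pos: [0.6456, -0.0888, 0.038]
tool_rot: [0.0, 0.701, 0.713, -0.0]
contact_force: [-2.3, -0.4, 4.5]
gripper_width: 0.247
grasp_force: 39.9
```

Contact. Release and rise.

Request:
send_rows:
  deltas: "0 0 0 0;0 0 0 0;0 0 0 0;0 0 -0.015 0;0 0 -0.05 0"
  claw: 0.5

```text
t: 26.9
eef_pos: [0.6433, -0.0887, 0.0858]
tool_rot: [-0.002, 0.701, 0.713, -0.002]
contact_force: [1.4, -0.6, 0.1]
gripper_width: 0.5
grasp_force: 0.0
```

Request:
send_rows:
  deltas: "0 0 -0.04 0;0 0 -0.08 0;0 -0.04 -0.12 0;0 -0.08 -0.14 0;0 -0.12 -0.15 0"

```text
t: 27.4
eef_pos: [0.5255, -0.0905, 0.241]
tool_rot: [0.002, 0.701, 0.713, 0.001]
contact_force: [1.3, -0.0, 0.7]
gripper_width: 0.501
grasp_force: 0.0
```

Run:
```python
from h import *
p=bot.read_camera('scene')
for n in ('handle_grip','rim_grip','base_grip','lid_grip','bowl'):
  for d in bot.landmark_of(p,n)[:1]:print(n,d['confidence'],d['xyz'])
x=p['img'][180:400,90:350];cv2.imwrite('pics/end.png',cv2.resize(x,(709,600))[:,:,::-1])
```

```text
handle_grip 0.94 [0.6611, 0.0914, 0.0154]
rim_grip 0.84 [0.6359, 0.2815, 0.0123]
base_grip 0.49 [0.6365, -0.2823, 0.0158]
lid_grip 0.56 [0.6441, -0.0898, 0.0298]
bowl 0.92 [0.4605, 0.0026, 0.0034]
```

View pics/end.png

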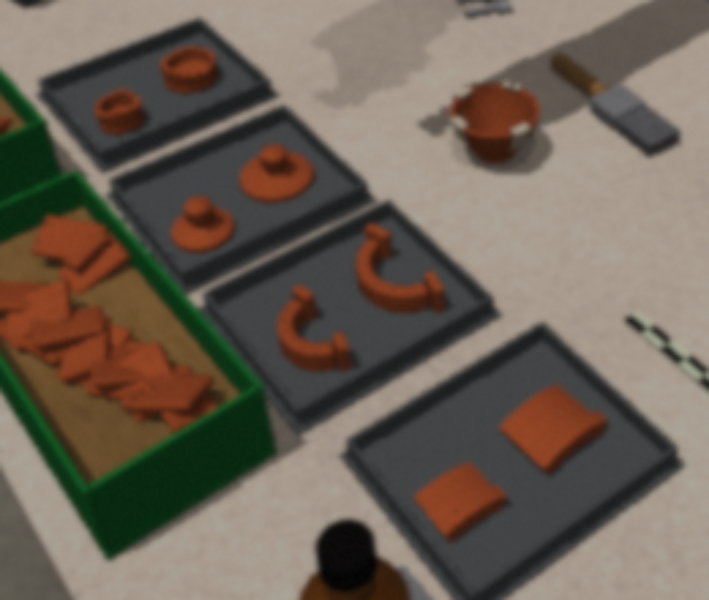

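All four pieces lie flat beside their smaller kin, and the bowl is where it stood. Handing in.

```bash
python3 -c "
from station import bot
print(bot.hand_in())"
```

```text
the job is handed in; nothing more can be done
None
```

The handle, rim, jug base and lid each lie flat in their own grey tray beside the smaller piece, the taped bowl was left untouched, and I handed the job in after about 27 s of robot time; no verdict came back.

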